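Close the water filter and lock its quarter-turn stud

ROBOT

A 7-joint arm with a two-finger parallel gripper is mounted at the origin on a cart in front of the work surface, level with it; the furniture and walls round the work are solid. World frame = base frame: x ahead of the robot, y to its left, z up, the work surface at z = 0. Lengths are in m, angles in rad, forces in N, time in s.
With the tool pointing down it reaches from about 0.35 to 0.9 m from the base axis. Payload 19.9 kg.
Tool frame: the origin (TCP) lies between the finger pads, 19 mm behind the fingertips; this is the grasp point; z points along the fingers, y is the line along which they close (so a half turn about z gives the same grasp; the last joint's range is limited). The gripper opens to 94 mm and grips with 3 to 60 N. Pads are 16 mm wide; open, the fingers measure 119 mm over their backs; the gripper's body (75 mm by 177 mm) begins 78 mm behind the grasp point.
Start: joints at [-1.306, 0.417, -0.01, 1.614, 0.005, 1.111, -0.053], TCP at [0.189, 0.596, 0.224] pointing down, gripper open.
Joint ranges: [-2.81, 2.81], [-0.39, 2.02], [-1.27, 1.25], [0.06, 2.57], [-1.19, 4.33], [0.19, 2], [-2.82, 2.82]. Speed limits (rad/s): [1.89, 1.89, 2.39, 2.39, 3.01, 3.01, 3.01].

INTERFACE

Orientations are given as a unit quaternion [x, y, z, w].
In Python, from cell import r gives the robot as it stands.
- The arm moves only by the tool apply_moves, never from a script. Its argument "rows" is text: rows parted by semicolons, each of 4 numbers parted by spaces: the shift along the tool's x, y, z scaled (see below), then the turn about the tool's z scaled (see below). In form: x y z roll; .... A call has exactly 5 rows; each row is the pose to reach, as a shift and turn from the pose commanded when the call began, along the tool's axes at that moment; what a row does not reach only later rows make up. The controller multiplies each number of a shift by 1 m and each number of a turn by 90 degrees. A row lasts 1/8 s, in which the tool goes at most 62.5 mm and 10.7 degrees, less where a joint would pass 70% of its speed; a pose out of reach is approached as far as the arm can. A call with a number of a shift or a turn outside -1 to 1 is refused whole. A call with a gripper value outside its range is refused whole. "jaw" is the closure, from -1 (fully open) to 1 (shut), set as the call begins (left out, the last holds). The fingers move at their own pace and stop on an object; "squeeze" is the grip in N (left out, the last holds). Time passes only in rows, so rows that repeat a pose let the fingers close, or fill a call up. It gives the time, the measured TCP pose, the force, the opening and the grip force at its end, in the units of the state.
- r.read_state(): the state, without advancing time (a new reading comes with each control period).
- r.camera(name): name is "side" or "top"; returns a dict with "color" (400x640x3 uint8, red, green, blue), "depth" (400x640 float32, m along the optical axis (not along the pixel's ray), 0 where there is no reading), "fovy" (degrees; the focal length in pixels is half the picture's height over the tangent of half this angle, whatever the lens; pixels are square), "cx", "cy" (the principal point, pixels), "k1" (the pictures are not rectified: a ray, as slopes to the right and down, at radius r is drawn at 1 + k1 r^2 times it, then the intrinsics apply), "world_from_camera" (4x4, takes a point from camera to world coordinates). Camera axes: x right, y down, z forward; pixel columns grow to the right and rows downward; lengths in m; the calibration is good to about 2 mm. A picture is of the moment at which its call begins.
- r.sign_off(): hands the job in; it is judged then, once.
The state is a dict: "clock": time; "q": joint angles; "joint_vel": joint speeds; "tau": joint torques, N m; "position": TCP position; "orientation": TCP orientation; "contact_force": force on the tool from outside, world axes, zero at the start; "wrist_torque": the same for the moment, N m; "grip_width": finger opening in m; "grip_force": force on a finger pad.
Only numpy, scipy, OpenCV 4.12 (cv2) and the standard library are available. Lean on these libraries where they do the work, as an engineer would, in place of code of your own. Each camera call takes 0.05 s, during which the arm holds its last target. There are 200 camera calls.

TASK

The service cover of the countertop water filter has been left open. Swing the cover fully shut, then push the red sprung stud in until you feel its rubber stop and turn it clockwise (seen from above) to the green marks so that it locks and stays locked when you let go. Press the stud gently, just onto the stop and never hard against it, do not force the turn or tug at the locked stud, and leave the glass and the spice jar where they stand.

Things in the scene. Friction and masses are not known exactly. Their poses are not given: they have to be found in the camera images.
- filter: White box-shaped water filter unit fixed to the worktop, 180 (x) x 150 (y) x 85 mm high without its cover. Origin under its centre, z up; its -x side is the front, its +x side has the hinge and, behind it, hose unions to 28 mm. Its yaw is that of the whole unit. With the cover shut the stud axis stands at (-35, 0) mm in this frame.
- cover (a joint): Hinge of the flat white cover (150 mm wide, 6 mm thick, lies on the box, its top face then 91 mm above the worktop), in rad: 0 = shut, grows as the front edge swings up. It starts half open, has no spring and stays where it is left; pressing its tab with about 2 N swings it down. The stud is carried by the cover.
- cover_hinge (a point): Point on the cover's hinge line, mid width, at (85, 0, 85) mm in the frame of filter; the hinge line runs along the filter's y. The cover reaches 195 mm from it to the end of the tab. Its frame turns with the cover.
- cover_tab (a point): Point on the top face of the cover's blue front tab (50 mm wide in y, 20 mm long), 178 mm from the hinge line, 17 mm from the tab's end: push here to shut the cover. Shut, it lies at (-93, 0, 91) mm in the frame of filter. 36 mm of clear cover lie between it and the stud's flange.
- stud_press (a joint): How far the stud is pushed in from fully out, in m (0 = out, range to 0.020). A spring pushes it out: 4 N at 0, rising 0.3 N per mm (plus 0.4 N at 10 mm/s). The depth at which it can turn differs between 5 and 15 mm and cannot be seen. A rubber stop begins 1 mm deeper and adds 10 N per mm: the push is 5.8 to 8.8 N on reaching it; 10 to 14 N in total is right. Let go unlocked, it springs out to 0.
- stud_turn (a joint): Turn of the stud, in rad, clockwise from above: 0 = open (as at the start; the red grip lies along the filter's x), end stop 1.5. It locks between 1.29 and 1.5 (green marks at 1.40) when let out there. With the cover shut it turns only while pushed in (but for 0.2 rad of play), against about 0.05 N m of friction, and stays where it is left.
- stud_grip (a point): On the stud's axis, 19 mm above the top of its steel flange (disc, 44 mm diameter): the TCP belongs here when the fingertips rest on the flange. The red grip bar is 38 long (point x), 10 thick (point y, close the fingers along y), 22 mm high above the flange. Cover shut and stud out: this point is 135 mm above the worktop, the flange's underside 21 mm above the cover. z = stud axis.
- stud_pin (a point): Middle of the stud's cross pin (24 mm long, along this point's x), 20 mm below the cover's top face while out; it passes a slotted receptacle under the cover. Failures: over 10 N on the rubber stop (a total push of 16 to 19 N); over 20 N on the receptacle by forcing the turn too early or pulling it up. Let go locked, it springs back 3 to 5 mm into a notch and stays in by 2 to 12 mm.
- glass: Clear drinking glass, 81 mm across, 91 mm high, origin under its centre; at the front left. Leave alone.
- spice_jar: Spice jar with red cap, 45 mm across, 108 mm high, origin under its centre; close to the right of the filter. Leave alone.

How it is judged:
By the outcome, as a careful person would: the job done as asked, in the order asked, and still so for the second after the job is handed in, with the robot touching nothing.
It also fails if it takes over 64 s, if anything falls off the work surface, if the arm or the gripper's body presses on something with over 40 N, if the wrist force passes 120 N, or if a joint passes its speed limit or range.

## Working session

There is one attempt and no reset: what is moved stays moved. The work goes in short steps, Python scripts to look and compute and a tool call to move; the robot and the scene stay as the last step left them, time stands still between calls to the robot, and variables do not carry over. Pictures are saved under pics/ and viewed, at most 10 in all, crops included, and the job is handed in when it is done.

Besides the shell and the picture viewer there is one more tool, called after ">>>" by a JSON object that holds its "name" and its "arguments". apply_moves: Moves the arm, as the interface text tells. Its arguments: {"type":"object","properties":{"rows":{"type":"string"},"jaw":{"type":"number"},"squeeze":{"type":"number"}},"required":["rows"]}

```bash
mkdir -p pics; cat > h.py <<'E'
import numpy as np, cv2
from cell import r
def cam(n):
    c=r.camera(n); h=c["color"].shape[0]; c["f"]=h/2/np.tan(np.radians(c["fovy"])/2); return c
def ray(c,u,v):
    f=c["f"];K=np.array([[f,0,c["cx"]],[0,f,c["cy"]],[0,0,1.]])
    p=cv2.undistortPoints(np.array([[[u,v]]],float),K,np.array([c["k1"],0,0,0.]))[0,0]
    return np.array([p[0],p[1],1.])
def pt(c,u,v,d=None):
    if d is None: d=c["depth"][int(round(v)),int(round(u))]
    T=np.array(c["world_from_camera"]); return (T@np.append(ray(c,u,v)*d,1))[:3]
def onz(c,u,v,z):
    T=np.array(c["world_from_camera"]);o=T[:3,3];d=T[:3,:3]@ray(c,u,v);return o+d*(z-o[2])/d[2]
def cloud(c):
    f=c["f"];K=np.array([[f,0,c["cx"]],[0,f,c["cy"]],[0,0,1.]])
    h,w=c["depth"].shape;g=np.stack(np.meshgrid(np.arange(w),np.arange(h)),-1).reshape(-1,1,2).astype(float)
    p=cv2.undistortPoints(g,K,np.array([c["k1"],0,0,0.]))[:,0]
    P=np.c_[p,np.ones(len(p))]*c["depth"].reshape(-1,1);T=np.array(c["world_from_camera"])
    return (P@T[:3,:3].T+T[:3,3]).reshape(h,w,3)
def save(c,n): cv2.imwrite("pics/"+n+".png",c["color"][:,:,::-1])
E
python3 - <<'E'
from h import *
for n in("top","side"):
    c=cam(n);save(c,n+"0");print(n,c["fovy"],c["k1"],np.round(c["world_from_camera"],3).tolist())
s=r.read_state();print({k:np.round(v,3).tolist() for k,v in s.items()})
E
```

```text
top 49.502385654884364 -0.09277055229927479 [[0.021, -0.993, 0.112, 0.403], [-1.0, -0.019, 0.014, -0.08], [-0.012, -0.112, -0.994, 1.156], [0.0, 0.0, 0.0, 1.0]]
side 45.020349344408956 -0.030521942601419254 [[-0.995, -0.088, 0.045, 0.475], [-0.099, 0.878, -0.468, 0.511], [0.002, -0.47, -0.882, 1.214], [0.0, 0.0, 0.0, 1.0]]
{'clock': 0.1, 'q': [-1.306, 0.418, -0.01, 1.614, 0.005, 1.111, -0.053], 'joint_vel': [-0.001, -0.0, 0.0, -0.004, 0.0, -0.002, -0.001], 'tau': [0.001, -85.257, 0.64, -42.669, -0.049, 0.016, 0.0], 'position': [0.189, 0.596, 0.224], 'orientation': [0.153, 0.988, -0.001, -0.0], 'contact_force': [0.219, 1.012, 0.496], 'wrist_torque': [0.015, 0.048, 0.001], 'grip_force': 0.0, 'grip_width': 0.094}
```

View pics/top0.png

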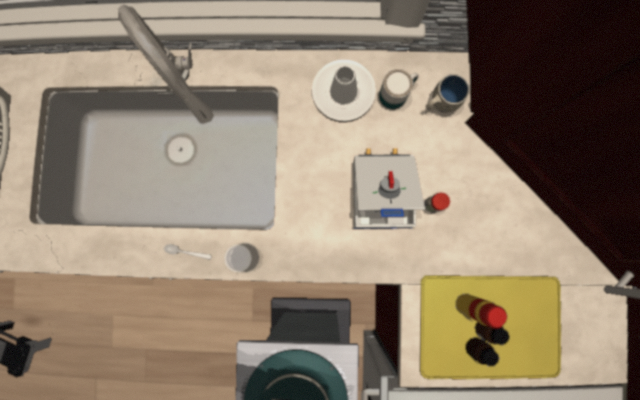

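View pics/side0.png

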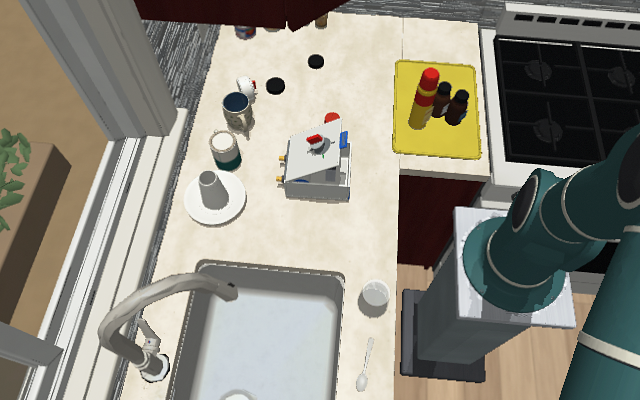

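The top view shows the filter at about cols 353–422, rows 150–228, with the stud at (390,184), the blue tab at (392,213), the jar at (438,202) and the glass at (241,257). The side view shows the cover half open.

```bash
python3 - <<'E'
from h import *
np.set_printoptions(precision=4,suppress=True)
for n,box in(("top",(330,135,460,240)),("side",(265,95,370,215))):
    c=cam(n);X=cloud(c);hsv=cv2.cvtColor(c["color"],cv2.COLOR_RGB2HSV)
    roi=np.zeros(hsv.shape[:2],bool);roi[box[1]:box[3],box[0]:box[2]]=1
    H,S,V=hsv[...,0],hsv[...,1],hsv[...,2]
    for nm,m in(("blue",(H>100)&(H<130)&(S>120)),("red",((H<6)|(H>174))&(S>150)&(V>80))):
        k,l,st,ce=cv2.connectedComponentsWithStats((m&roi).astype(np.uint8))
        for i in range(1,k):
            if st[i,4]<8: continue
            print(n,nm,ce[i],st[i],np.median(X[l==i],0))
    wh=roi&(S<60)&(X[...,2]>.1)&(X[...,2]<.3)
    P=X[wh]
    # RANSAC plane of cover
    rng=np.random.default_rng(0);best=0
    for _ in range(500):
        a=P[rng.choice(len(P),3,False)];nn=np.cross(a[1]-a[0],a[2]-a[0]);L=np.linalg.norm(nn)
        if L<1e-5: continue
        nn/=L;inl=abs((P-a[0])@nn)<.003
        if inl.sum()>best: best=inl.sum();bi=inl
    Q=P[bi];ctr=Q.mean(0);nn=np.linalg.svd(Q-ctr)[2][2];nn*=np.sign(nn[2])
    print(n,"cover",len(P),best,ctr,nn,"tilt",np.arccos(nn[2]),"yawdir",np.arctan2(nn[1],nn[0]))
    w2=roi&(abs(X[...,2]-.085)<.008)&(S<60);print("rim n",w2.sum(),X[w2].min(0),X[w2].max(0))
    b2=roi&(X[...,2]>.02)
    cv2.imwrite(f"pics/{n}crop.png",cv2.resize(c["color"][box[1]:box[3],box[0]:box[2],::-1],None,fx=5,fy=5,interpolation=cv2.INTER_CUBIC))
    print("top face z sample", [X[150,v] for v in (340,)])
    j=roi&(X[...,2]>.1)&(X[...,2]<.115)&(S>150); print("jarcap",X[j].mean(0) if j.any() else None)
    if n=="top":
        g=(X[...,2]>.04)&(X[...,2]<.1);g[:, :210]=0;g[:,275:]=0;g[:230]=0;g[280:]=0
        print("glass",g.sum(),X[g].min(0),X[g].max(0))
E
```

```text
top blue [391.4143 212.8429] [381 210  22   6  70] [ 0.4787 -0.2171  0.1997]
top red [390.6111 179.0741] [389 172   5  16  54] [ 0.5561 -0.2147  0.2006]
top red [439.9345 201.2533] [432 193  17  17 229] [ 0.5193 -0.3485  0.1085]
top cover 3085 2806 [ 0.5514 -0.2155  0.1493] [0.5726 0.0159 0.8197] tilt 0.6099939588543182 yawdir 0.02780793934045829
rim n 425 [ 0.456  -0.2924  0.0771] [ 0.64   -0.1387  0.0928]
top face z sample [array([ 0.6657, -0.1051,  0.001 ])]
jarcap [ 0.5192 -0.3492  0.1085]
glass 736 [0.3376 0.1057 0.0401] [0.4061 0.1783 0.0971]
side blue [342.9368 139.6947] [339 131   9  18  95] [ 0.4814 -0.2125  0.1968]
side blue [301.6842 180.4737] [296 180  12   2  19] [ 0.5859 -0.1617  0.061 ]
side red [330.9688 116.5417] [325 112  15  11  96] [ 0.5238 -0.354   0.1078]
side red [314.2128 138.6809] [307 134  15  10  94] [ 0.5565 -0.21    0.1946]
side cover 2116 1832 [ 0.5528 -0.207   0.1471] [0.5756 0.0179 0.8175] tilt 0.6137189017477999 yawdir 0.031085654735853757
rim n 428 [ 0.4553 -0.2907  0.0771] [ 0.6387 -0.1354  0.0928]
top face z sample [array([ 0.4892, -0.2844,  0.0444])]
jarcap [ 0.5232 -0.3537  0.1079]
```

View pics/topcrop.png

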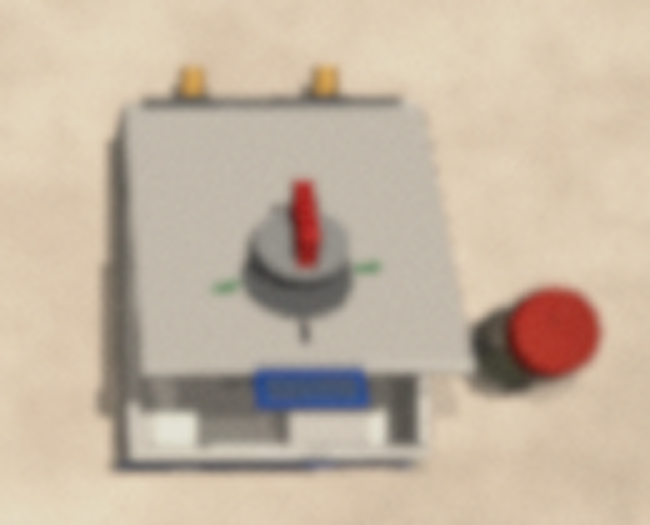

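View pics/sidecrop.png

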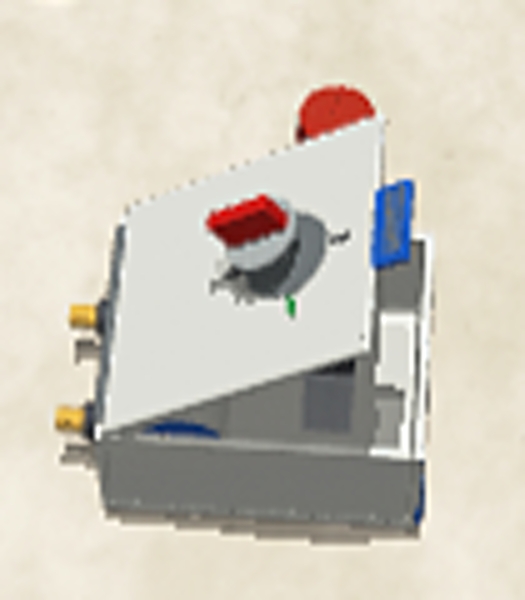

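>>> {"name": "apply_moves", "arguments": {"rows": "-0.038 -0.049 -0.01 -0.05; -0.076 -0.098 -0.02 -0.1; -0.114 -0.147 -0.03 -0.15; -0.152 -0.196 -0.035 -0.2; -0.19 -0.245 -0.036 -0.214", "jaw": 1, "squeeze": 20}}

```text
clock: 0.82
position: [0.2963, 0.3031, 0.2606]
orientation: [-0.015, 1.0, 0.0, 0.0]
contact_force: [0.8, 0.6, 0.2]
grip_width: 0.0477
grip_force: 0.0
```

>>> {"name": "apply_moves", "arguments": {"rows": "-0.02 -0.058 0 0; -0.04 -0.116 0 0; -0.06 -0.174 0 0; -0.08 -0.232 0 0; -0.1 -0.29 0 0"}}

```text
clock: 1.45
position: [0.4046, 0.0161, 0.2606]
orientation: [-0.015, 1.0, 0.0, 0.0]
contact_force: [2.0, 0.8, -0.6]
grip_width: 0.0008
grip_force: 0.0
```

>>> {"name": "apply_moves", "arguments": {"rows": "-0.018 -0.058 0 0; -0.036 -0.116 0 0; -0.054 -0.174 0 0; -0.07 -0.224 0 0; -0.074 -0.236 0 0"}}

```text
clock: 2.08
position: [0.4851, -0.2187, 0.26]
orientation: [-0.013, 1.0, -0.001, -0.0]
contact_force: [0.1, 0.8, -0.5]
grip_width: 0.0003
grip_force: 0.0
```

>>> {"name": "apply_moves", "arguments": {"rows": "0 0 0.03 0; 0.001 0 0.045 0; 0.006 0 0.058 0; 0.012 0 0.069 0; 0.018 0 0.081 0"}}

```text
clock: 2.7
position: [0.467, -0.216, 0.179]
orientation: [-0.015, 1.0, 0.0, 0.0]
contact_force: [0.6, -0.4, -0.2]
grip_width: 0.0006
grip_force: 0.3
```

```bash
python3 - <<'E'
from h import *
c=cam("side");X=cloud(c);hsv=cv2.cvtColor(c["color"],cv2.COLOR_RGB2HSV)
m=(hsv[...,0]>100)&(hsv[...,0]<130)&(hsv[...,1]>120);m[:95]=0;m[215:]=0;m[:,:265]=0;m[:,370:]=0
print(m.sum(),np.median(X[m],0),r.read_state()["contact_force"])
cv2.imwrite("pics/p1.png",cv2.resize(c["color"][80:230,250:400,::-1],None,fx=4,fy=4))
E
```

```text
56 [ 0.46818931 -0.18445004  0.15570333] [-1.44273558 -0.7496719  -2.71889981]
```

View pics/p1.png

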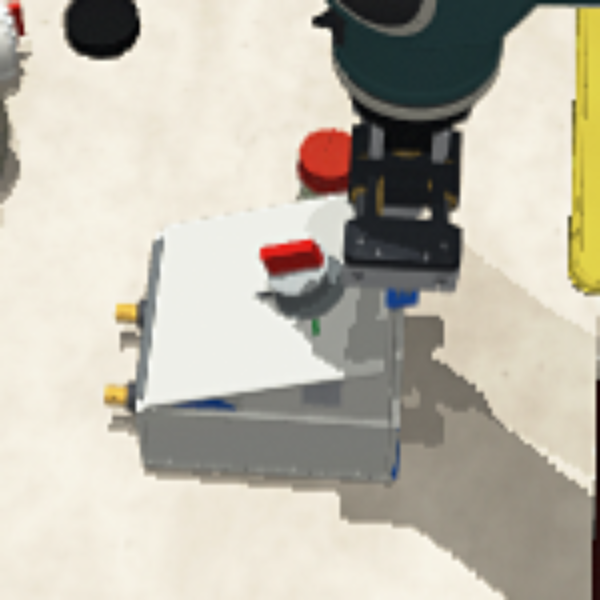

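The picture shows the closed fingers on the blue tab, with the cover moving down as planned. I'll keep going along the arc.

>>> {"name": "apply_moves", "arguments": {"rows": "0.005 0 0.013 0; 0.009 0 0.026 0; 0.012 0 0.038 0; 0.014 0 0.049 0; 0.016 0 0.059 0"}}

```text
clock: 3.38
position: [0.4511, -0.2167, 0.1195]
orientation: [-0.015, 1.0, -0.0, -0.0]
contact_force: [0.7, 0.1, 0.3]
grip_width: 0.0004
grip_force: 0.2
```

>>> {"name": "apply_moves", "arguments": {"rows": "0.001 0 0.003 0; 0.001 0 0.006 0; 0.001 0 0.009 0; 0.001 0 0.011 0; 0.001 0 0.011 0"}}

```text
clock: 4.0
position: [0.4504, -0.2168, 0.1099]
orientation: [-0.015, 1.0, 0.0, 0.0]
contact_force: [-4.5, 2.5, 15.8]
grip_width: 0.0007
grip_force: 7.9
```

>>> {"name": "apply_moves", "arguments": {"rows": "0 0 -0.03 0; 0 0 -0.07 0; 0.03 0 -0.1 0; 0.06 0 -0.11 0; 0.06 0.03 -0.11 0", "jaw": 0}}

```text
clock: 4.62
position: [0.3882, -0.1896, 0.2202]
orientation: [-0.013, 1.0, 0.0, 0.001]
contact_force: [1.6, 1.1, -1.0]
grip_width: 0.0456
grip_force: 0.0
```

```bash
python3 - <<'E'
from h import *
np.set_printoptions(precision=4,suppress=True)
for n in("top","side"):
    c=cam(n);X=cloud(c);hsv=cv2.cvtColor(c["color"],cv2.COLOR_RGB2HSV);H,S,V=cv2.split(hsv)
    inb=(abs(X[...,0]-.55)<.12)&(abs(X[...,1]+.22)<.09)
    red=inb&((H<6)|(H>174))&(S>150)&(X[...,2]>.115)&(X[...,1]>-.3)
    top=red
    vv,uu=np.nonzero(top);zt=.138
    P=np.array([onz(c,u,v,zt) for u,v in zip(uu,vv)]);d=X[top]
    w=cv2.minAreaRect(P[:,:2].astype(np.float32)*1000)
    print(n,"red",len(P),P.mean(0),"rect",w,"depth med",np.median(d,0),d[:,2].min(),d[:,2].max(), "hi",d[d[:,2]>.131].mean(0))
    b=inb&(H>100)&(H<130)&(S>120)&(X[...,2]>.08);print("blue",b.sum(),X[b].mean(0) if b.any() else 0)
    fl=inb&(S<60)&(abs(X[...,2]-.116)<.005);print("flange",fl.sum(),X[fl].mean(0))
    cv=inb&(S<60)&(abs(X[...,2]-.091)<.008);Q=X[cv];nn=np.linalg.svd(Q-Q.mean(0),full_matrices=False)[2][2];print("cover",cv.sum(),Q.mean(0),nn,Q.min(0),Q.max(0))
    if n=="top":cv2.imwrite("pics/t2.png",cv2.resize(c["color"][130:250,320:470,::-1],None,fx=5,fy=5))
E
```

```text
top red 384 [ 0.8655 -0.5712  0.138 ] rect ((782.9765625, -488.0281982421875), (23.518707275390625, 793.3596801757812), 45.09014892578125) depth med [ 0.6098 -0.299   0.726 ] 0.13549222980558207 0.8343295119732639 hi [ 0.5997 -0.2904  0.6613]
blue 0 0
flange 150 [ 0.5111 -0.2146  0.1164]
cover 3665 [ 0.556  -0.2127  0.0915] [0.0061 0.001  1.    ] [ 0.4558 -0.2938  0.0832] [ 0.6398 -0.1387  0.0982]
side red 203 [ 0.6104 -0.5086  0.138 ] rect ((602.553955078125, -494.8308410644531), (36.82455062866211, 626.120361328125), 17.965259552001953) depth med [ 0.6076 -0.2961  0.4826] 0.11818438381637653 0.5485307699658094 hi [ 0.5784 -0.2706  0.389 ]
blue 91 [ 0.4468 -0.2135  0.1068]
flange 78 [ 0.5101 -0.2039  0.1155]
cover 2850 [ 0.5475 -0.2084  0.0905] [-0.0059 -0.0019 -1.    ] [ 0.4364 -0.2918  0.083 ] [ 0.6385 -0.1349  0.0987]
```

View pics/t2.png

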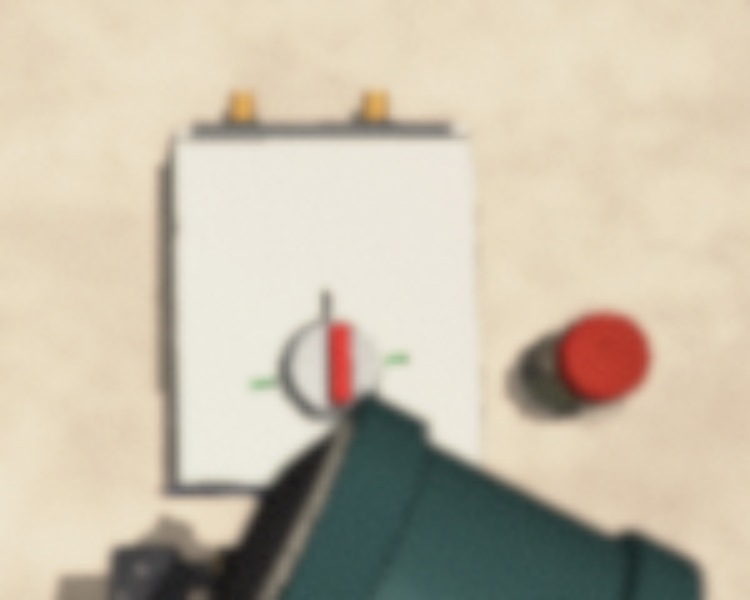

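Cover shut and flat; the grip is at crop (341,363) and is free of the arm. I'll get the stud centre from the red mask restricted to its height.

```bash
python3 - <<'E'
from h import *
np.set_printoptions(precision=4,suppress=True)
for n in("top","side"):
    c=cam(n);X=cloud(c);H,S,V=cv2.split(cv2.cvtColor(c["color"],cv2.COLOR_RGB2HSV))
    m=((H<6)|(H>174))&(S>150)&(abs(X[...,2]-.138)<.008)&(abs(X[...,0]-.51)<.05)&(abs(X[...,1]+.214)<.05)
    vv,uu=np.nonzero(m);P=np.array([onz(c,u,v,.138) for u,v in zip(uu,vv)])
    print(n,len(P),P.mean(0),X[m].mean(0),cv2.minAreaRect(P[:,:2].astype(np.float32)*1000))
    C=X[(S<60)&(abs(X[...,2]-.091)<.006)&(X[...,0]>.53)&(X[...,0]<.62)&(abs(X[...,1]+.21)<.12)]
    for x in (.54,.58,.61):
        q=C[abs(C[:,0]-x)<.006];print(" cover y edges at",x,q[:,1].min(),q[:,1].max())
E
```

```text
top 34 [ 0.5126 -0.2161  0.138 ] [ 0.5125 -0.216   0.1385] ((511.69659423828125, -216.3840789794922), (28.191770553588867, 6.704326152801514), 8.408984184265137)
 cover y edges at 0.54 -0.29081599614630493 -0.1417987238889649
 cover y edges at 0.58 -0.28910694918741336 -0.1413223500299911
 cover y edges at 0.61 -0.2887413154260765 -0.13875463956703168
side 61 [ 0.5106 -0.2116  0.138 ] [ 0.5106 -0.2127  0.1363] ((510.5638122558594, -211.0266571044922), (15.224231719970703, 35.87017059326172), 84.42471313476562)
 cover y edges at 0.54 -0.2886086256763204 -0.13842535895268548
 cover y edges at 0.58 -0.28776373895808705 -0.1366288256891155
 cover y edges at 0.61 -0.28416662149050076 -0.13560901695757532
```

>>> {"name": "apply_moves", "arguments": {"rows": "-0.04 -0.01 0 0; -0.08 -0.019 0 0; -0.115 -0.028 0 0; -0.121 -0.029 0 0; -0.121 -0.029 0.01 0"}}

```text
clock: 5.45
position: [0.511, -0.2148, 0.2088]
orientation: [-0.014, 1.0, -0.0, -0.0]
contact_force: [0.3, 0.3, -0.2]
grip_width: 0.0471
grip_force: 0.0
```

>>> {"name": "apply_moves", "arguments": {"rows": "0 0 0.02 0; 0 0 0.04 0; 0 0 0.06 0; 0 0 0.07 0; 0 0 0.071 0"}}

```text
clock: 6.08
position: [0.5105, -0.2139, 0.138]
orientation: [-0.014, 1.0, 0.0, -0.0]
contact_force: [0.2, -1.0, -0.1]
grip_width: 0.0471
grip_force: 0.0
```

>>> {"name": "apply_moves", "arguments": {"rows": "0 0 0 0; 0 0 0 0; 0 0 0 0; 0 0 0 0; 0 0 0 0", "jaw": 1, "squeeze": 10}}

```text
clock: 6.7
position: [0.5112, -0.2153, 0.1386]
orientation: [-0.014, 1.0, -0.001, 0.0]
contact_force: [1.0, -7.2, -2.0]
grip_width: 0.0098
grip_force: 10.0
```

>>> {"name": "apply_moves", "arguments": {"rows": "0 0 0 0; 0 0 0 0; 0 0 0 0; 0 0 0 0; 0 0 0 0"}}

```text
clock: 7.32
position: [0.5112, -0.2154, 0.1386]
orientation: [-0.014, 1.0, -0.001, 0.0]
contact_force: [0.8, -8.5, -1.0]
grip_width: 0.0097
grip_force: 10.0
```

>>> {"name": "apply_moves", "arguments": {"rows": "0 -0.001 0 0; 0 -0.0012 0.001 0; 0 -0.0012 0.002 0; 0 -0.0012 0.003 0; 0 -0.0012 0.004 0", "squeeze": 3}}

```text
clock: 7.95
position: [0.5113, -0.2156, 0.1345]
orientation: [-0.015, 1.0, -0.0, 0.0]
contact_force: [0.4, -5.4, 4.3]
grip_width: 0.0098
grip_force: 3.0
```

>>> {"name": "apply_moves", "arguments": {"rows": "0 -0.0005 0.001 0; 0 -0.0005 0.002 0; 0 -0.0005 0.003 0; 0 -0.0005 0.004 0; 0 -0.0005 0.004 0"}}

```text
clock: 8.57
position: [0.5113, -0.2157, 0.1303]
orientation: [-0.015, 1.0, -0.0, 0.0]
contact_force: [1.9, -4.1, 3.8]
grip_width: 0.01
grip_force: 3.0
```

>>> {"name": "apply_moves", "arguments": {"rows": "0 -0.0003 0.0003 0; 0 -0.0003 0.0006 0; 0 -0.0003 0.0008 0; 0 -0.0003 0.0008 0; 0 -0.0003 0.0008 0"}}

```text
clock: 9.2
position: [0.5113, -0.2158, 0.1296]
orientation: [-0.015, 1.0, 0.0, 0.0]
contact_force: [0.3, -2.2, 4.6]
grip_width: 0.01
grip_force: 3.0
```

>>> {"name": "apply_moves", "arguments": {"rows": "0 0 0.0003 0; 0 0 0.0005 0; 0 0 0.0007 0; 0 0 0.0007 0; 0 0 0.0007 0"}}

```text
clock: 9.82
position: [0.5113, -0.2158, 0.1289]
orientation: [-0.015, 1.0, 0.0, 0.0]
contact_force: [1.2, -3.6, 5.0]
grip_width: 0.0102
grip_force: 3.3
```

>>> {"name": "apply_moves", "arguments": {"rows": "0 0 0.0003 0; 0 0 0.0005 0; 0 0 0.0007 0; 0 0 0.0007 0; 0 0 0.0007 0"}}

```text
clock: 10.45
position: [0.5113, -0.2158, 0.1281]
orientation: [-0.015, 1.0, 0.0, 0.0]
contact_force: [0.2, -2.6, 4.4]
grip_width: 0.0101
grip_force: 3.3
```

```bash
cat > f.py <<'E'
from cell import r
import numpy as np
a=[]
for _ in range(4):
    s=r.read_state();a.append(s["contact_force"]);r.camera("side")
print(np.round(a,2).tolist(),np.mean(a,0),s["position"],s["clock"])
E
python3 f.py
```

```text
[[0.16, -2.62, 4.37], [0.63, -2.78, 5.61], [0.58, -2.56, 6.04], [0.2, -2.69, 5.74]] [ 0.39175712 -2.6621389   5.43766204] [ 0.51129594 -0.21577186  0.12815585] 10.6
```

>>> {"name": "apply_moves", "arguments": {"rows": "0 0 0.0003 0; 0 0 0.0005 0; 0 0 0.0007 0; 0 0 0.0007 0; 0 0 0.0007 0"}}

```text
clock: 11.28
position: [0.5113, -0.2158, 0.1275]
orientation: [-0.015, 1.0, 0.0, 0.0]
contact_force: [0.7, -2.2, 5.7]
grip_width: 0.01
grip_force: 3.3
```

>>> {"name": "apply_moves", "arguments": {"rows": "0 0 0.0003 0; 0 0 0.0005 0; 0 0 0.0007 0; 0 0 0.0007 0; 0 0 0.0007 0"}}

```text
clock: 11.9
position: [0.5113, -0.2158, 0.1268]
orientation: [-0.015, 1.0, 0.0, 0.0]
contact_force: [0.0, -3.5, 5.8]
grip_width: 0.01
grip_force: 3.3
```

>>> {"name": "apply_moves", "arguments": {"rows": "0 0 0.0003 0; 0 0 0.0006 0; 0 0 0.0008 0; 0 0 0.0008 0; 0 0 0.0008 0"}}

```text
clock: 12.52
position: [0.5113, -0.2158, 0.126]
orientation: [-0.015, 1.0, 0.0, 0.0]
contact_force: [0.2, -3.4, 5.3]
grip_width: 0.0102
grip_force: 3.5
```

>>> {"name": "apply_moves", "arguments": {"rows": "0 0 0.0003 0; 0 0 0.0006 0; 0 0 0.0008 0; 0 0 0.0008 0; 0 0 0.0008 0"}}

```text
clock: 13.15
position: [0.5113, -0.2158, 0.1252]
orientation: [-0.015, 1.0, 0.0, 0.0]
contact_force: [-0.0, -2.2, 6.4]
grip_width: 0.01
grip_force: 3.6
```

>>> {"name": "apply_moves", "arguments": {"rows": "0 0 0.0003 0; 0 0 0.0006 0; 0 0 0.0008 0; 0 0 0.0008 0; 0 0 0.0008 0"}}

```text
clock: 13.78
position: [0.5113, -0.2158, 0.1244]
orientation: [-0.015, 1.0, 0.0, 0.0]
contact_force: [-0.2, -3.1, 7.3]
grip_width: 0.0096
grip_force: 3.9
```

>>> {"name": "apply_moves", "arguments": {"rows": "0 0 0.0003 0; 0 0 0.0006 0; 0 0 0.0007 0; 0 0 0.0007 0; 0 0 0.0007 0"}}

```text
clock: 14.4
position: [0.5113, -0.2158, 0.1238]
orientation: [-0.015, 1.0, 0.0, 0.0]
contact_force: [-1.3, -2.2, 9.2]
grip_width: 0.0101
grip_force: 5.3
```

```bash
python3 f.py
```

```text
[[-1.28, -2.17, 9.17], [-0.66, -2.65, 8.85], [-0.94, -2.14, 8.09], [-0.83, -2.02, 9.42]] [-0.92874381 -2.24570166  8.88028229] [ 0.51134271 -0.21579862  0.12384385] 14.55
```

>>> {"name": "apply_moves", "arguments": {"rows": "0 0 0.0001 0; 0 0 0.0002 0; 0 0 0.0003 0; 0 0 0.0003 0; 0 0 0.0003 0"}}

```text
clock: 15.22
position: [0.5114, -0.2158, 0.1236]
orientation: [-0.015, 1.0, 0.0, 0.0]
contact_force: [-0.9, -2.2, 11.0]
grip_width: 0.0097
grip_force: 5.9
```

```bash
python3 f.py
```

```text
[[-0.89, -2.23, 11.05], [-1.55, -2.3, 10.75], [-0.06, -2.57, 10.55], [-1.5, -2.59, 10.7]] [-0.99893546 -2.42426017 10.76175979] [ 0.51137704 -0.21581168  0.12360374] 15.375
```

>>> {"name": "apply_moves", "arguments": {"rows": "0 0 0 0; 0 0 0.0001 0.03; 0 0 0.0001 0.07; 0 0 0.0001 0.11; 0 0 0.0001 0.15", "squeeze": 15}}

```text
clock: 16.05
position: [0.5113, -0.2159, 0.1235]
orientation: [0.104, 0.995, 0.0, 0.0]
contact_force: [-1.9, -2.8, 10.8]
grip_width: 0.0099
grip_force: 18.9
```

```bash
cat > g.py <<'E'
from cell import r
import numpy as np
a=[];b=[]
for _ in range(3):
    s=r.read_state();a.append(s["contact_force"]);b.append(s["wrist_torque"]);r.camera("side")
o=s["orientation"]
print(np.round(np.mean(a,0),2),np.round(b,3).tolist(),np.round(s["position"],4),"toolx",np.degrees(2*np.arctan2(o[1],o[0])),s["clock"],s["q"][6])
E
python3 g.py
```

```text
[-1.23 -1.99 11.23] [[-0.587, 0.296, -0.003], [-0.669, 0.325, 0.083], [-0.368, 0.226, -0.059]] [ 0.5114 -0.2158  0.1235] toolx 168.07627534696798 16.15 2.082874444853466
```

>>> {"name": "apply_moves", "arguments": {"rows": "0 0 0 0.04; 0 0 0 0.08; 0 0 0 0.12; 0 0 0 0.16; 0 0 0 0.16"}}

```text
clock: 16.82
position: [0.5113, -0.2159, 0.1235]
orientation: [0.227, 0.974, 0.0, 0.0]
contact_force: [-1.1, -2.0, 11.4]
grip_width: 0.0099
grip_force: 18.8
```

```bash
python3 g.py
```

```text
[-1.17 -1.98 11.66] [[-0.514, 0.304, -0.011], [-0.616, 0.415, -0.052], [-0.761, 0.419, 0.068]] [ 0.5114 -0.2159  0.1235] toolx 153.7845155226006 16.925 1.8716382118166317
```

>>> {"name": "apply_moves", "arguments": {"rows": "0 0 0 0.06; 0 0 0 0.12; 0 0 0 0.18; 0 0 0 0.24; 0 0 0 0.29"}}

```text
clock: 17.6
position: [0.5113, -0.2159, 0.1235]
orientation: [0.442, 0.897, 0.0, 0.0]
contact_force: [-1.5, -3.0, 12.0]
grip_width: 0.0097
grip_force: 18.7
```

>>> {"name": "apply_moves", "arguments": {"rows": "0 0 0 0.06; 0 0 0 0.12; 0 0 0 0.18; 0 0 0 0.24; 0 0 0 0.285"}}

```text
clock: 18.23
position: [0.5113, -0.2159, 0.1235]
orientation: [0.63, 0.776, 0.0, 0.0]
contact_force: [-1.8, -2.0, 10.7]
grip_width: 0.0093
grip_force: 18.8
```

```bash
python3 g.py
```

```text
[-1.54 -2.15 11.26] [[-0.697, 0.655, -0.026], [-0.813, 0.475, 0.013], [-0.547, 0.296, -0.033]] [ 0.5113 -0.2159  0.1234] toolx 101.90499976193372 18.325 1.1151878809592615
```

>>> {"name": "apply_moves", "arguments": {"rows": "0 0 0 0; 0 0 0 0; 0 0 0 0; 0 0 0 0; 0 0 0 0", "jaw": 0.55}}

```text
clock: 19.0
position: [0.5116, -0.2156, 0.1235]
orientation: [0.629, 0.777, 0.0, 0.0]
contact_force: [0.4, -0.1, 11.0]
grip_width: 0.021
grip_force: 5.6
```

>>> {"name": "apply_moves", "arguments": {"rows": "0 0 -0.001 0; 0 0 -0.002 0; 0 0 -0.003 0; 0 0 -0.004 0; 0 0 -0.005 0"}}

```text
clock: 19.62
position: [0.5115, -0.2155, 0.1282]
orientation: [0.629, 0.777, 0.0, 0.0]
contact_force: [1.4, -1.7, 4.5]
grip_width: 0.0209
grip_force: 2.5
```

>>> {"name": "apply_moves", "arguments": {"rows": "0 0 -0.001 0; 0 0 -0.002 0; 0 0 -0.004 0; 0 0 -0.006 0; 0 0 -0.008 0"}}

```text
clock: 20.25
position: [0.5112, -0.2159, 0.1363]
orientation: [0.629, 0.777, -0.0, -0.0]
contact_force: [0.2, -0.1, -0.4]
grip_width: 0.0213
grip_force: 0.0
```

>>> {"name": "apply_moves", "arguments": {"rows": "0 0 -0.02 0; 0 0 -0.05 0; 0 0 -0.09 0; 0 -0.05 -0.1 0; 0 -0.1 -0.1 0"}}

```text
clock: 20.88
position: [0.4123, -0.2378, 0.2374]
orientation: [0.629, 0.777, -0.0, 0.001]
contact_force: [0.1, -0.8, 0.0]
grip_width: 0.0213
grip_force: 0.0
```

>>> {"name": "apply_moves", "arguments": {"rows": "0.02 0 -0.02 0; 0.06 0 -0.02 0; 0.12 0 -0.02 0; 0.16 0 -0.02 0; 0.16 0 -0.02 0"}}

```text
clock: 21.5
position: [0.3797, -0.0774, 0.2569]
orientation: [0.627, 0.779, 0.002, -0.0]
contact_force: [0.8, -0.9, -0.6]
grip_width: 0.0211
grip_force: 0.0
```

```bash
python3 - <<'E'
from h import *
np.set_printoptions(precision=4,suppress=True)
for n in("top","side"):
    c=cam(n);X=cloud(c);H,S,V=cv2.split(cv2.cvtColor(c["color"],cv2.COLOR_RGB2HSV))
    m=((H<6)|(H>174))&(S>150)&(abs(X[...,2]-.128)<.018)&(abs(X[...,0]-.51)<.04)&(abs(X[...,1]+.214)<.04)
    z=np.median(X[m][:,2]);vv,uu=np.nonzero(m);P=np.array([onz(c,u,v,z) for u,v in zip(uu,vv)])
    fl=(S<60)&(np.hypot(X[...,0]-.511,X[...,1]+.215)<.018)
    print(n,len(P),"grip z",np.percentile(X[m][:,2],[10,50,90]),P.mean(0),cv2.minAreaRect(P[:,:2].astype(np.float32)*1000),"flange z",np.median(X[fl][:,2]))
    if n=="top":cv2.imwrite("pics/t3.png",cv2.resize(c["color"][130:250,320:470,::-1],None,fx=5,fy=5))
E
```

```text
top 34 grip z [0.1302 0.1317 0.1352] [ 0.511  -0.2167  0.1317] ((510.9599914550781, -215.91229248046875), (5.481342315673828, 34.147117614746094), 10.569950103759766) flange z 0.1103176345588307
side 54 grip z [0.1235 0.1304 0.1331] [ 0.5107 -0.2101  0.1304] ((510.77484130859375, -210.5435791015625), (9.923038482666016, 45.249534606933594), 11.908744812011719) flange z 0.10838512220712837
```

View pics/t3.png

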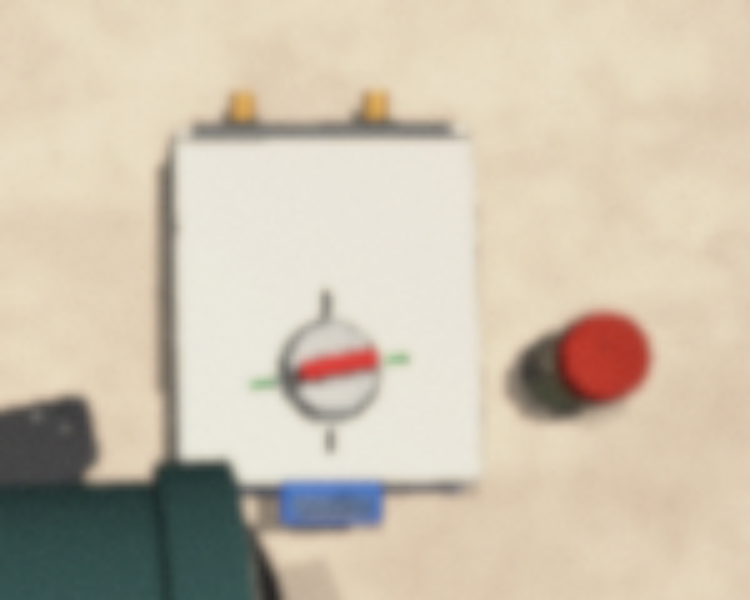

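The grip bar at crop (338,365) lines up with the green marks. The flange sits about 6–7 mm below its out position, so the stud is locked, and the robot is clear of everything.

```bash
python3 -c "
from cell import r
print(r.sign_off())"
```

```text
the job is handed in; nothing more can be done
None
```

The cover is shut, and the stud was pressed onto its stop at about 11–12 N and turned to the green marks, where it stayed locked after release; the glass and jar were not touched, and the job was handed in at about 22 s.

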